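# Find the empty pencil well

## Task

One of the four wells in the pencil chest is empty and only its lid rocks; the others sit firm on their stock. Press the lids gently with a fingertip near one end to find the one that rocks, and push that lid open as far as it goes, either way up, leaving it standing open. Do not force a firm lid, and do not lift or shift the pot, jar, eraser or cup.

Things in the scene. Friction and masses are not known exactly. Their poses are not given: they have to be found in the camera images.
- chest: fixed wooden pencil chest, 142 mm (its x) by 330 mm (y) by 92 mm tall; origin at the centre of its underside, on the table; x points away from the robot within 0.35 rad, y along the row of four wells. Wells 118 mm (x) by 70 mm (y), open upward, each closed by a lid flush with the chest's top. Three are packed to just under the lid, one is nearly empty; one cannot see which
- lid_1_middle (a point): middle of the top face of lid 1 when closed (y = 120 mm in the chest's frame; 1 is the leftmost seen from the robot), 92 mm above the table, axes as the chest's; fixed to the chest, does not turn with the lid. The lid is a plywood flap 112 mm (chest x) by 66 mm (y) by 8 mm, pivoted across its middle; brass pin heads mark the pivots
- lid_1 (a joint): angle of lid 1, rad, about a level axis along chest y through its middle, 88 mm above the table: 0 closed, positive = end away from the robot down, near end up; stops at 1.05 and -1.05 (60 degrees). A stiff hinge (about 2 N at 40 mm from the pivot) keeps it where it is left. Over a packed well it gives at most about 0.04, then stands firm
- lid_2_middle (a point): middle of the top face of lid 2 when closed (y = 40 mm in the chest's frame; 1 is the leftmost seen from the robot), 92 mm above the table, axes as the chest's; fixed to the chest, does not turn with the lid. The lid is a plywood flap 112 mm (chest x) by 66 mm (y) by 8 mm, pivoted across its middle; brass pin heads mark the pivots
- lid_2 (a joint): angle of lid 2, rad, about a level axis along chest y through its middle, 88 mm above the table: 0 closed, positive = end away from the robot down, near end up; stops at 1.05 and -1.05 (60 degrees). A stiff hinge (about 2 N at 40 mm from the pivot) keeps it where it is left. Over a packed well it gives at most about 0.04, then stands firm
- lid_3_middle (a point): middle of the top face of lid 3 when closed (y = -40 mm in the chest's frame; 1 is the leftmost seen from the robot), 92 mm above the table, axes as the chest's; fixed to the chest, does not turn with the lid. The lid is a plywood flap 112 mm (chest x) by 66 mm (y) by 8 mm, pivoted across its middle; brass pin heads mark the pivots
- lid_3 (a joint): angle of lid 3, rad, about a level axis along chest y through its middle, 88 mm above the table: 0 closed, positive = end away from the robot down, near end up; stops at 1.05 and -1.05 (60 degrees). A stiff hinge (about 2 N at 40 mm from the pivot) keeps it where it is left. Over a packed well it gives at most about 0.04, then stands firm
- lid_4_middle (a point): middle of the top face of lid 4 when closed (y = -120 mm in the chest's frame; 1 is the leftmost seen from the robot), 92 mm above the table, axes as the chest's; fixed to the chest, does not turn with the lid. The lid is a plywood flap 112 mm (chest x) by 66 mm (y) by 8 mm, pivoted across its middle; brass pin heads mark the pivots
- lid_4 (a joint): angle of lid 4, rad, about a level axis along chest y through its middle, 88 mm above the table: 0 closed, positive = end away from the robot down, near end up; stops at 1.05 and -1.05 (60 degrees). A stiff hinge (about 2 N at 40 mm from the pivot) keeps it where it is left. Over a packed well it gives at most about 0.04, then stands firm
- pencil_pot: loose white ceramic pot full of pencils, 76 mm across, pot 95 mm tall, pencils up to about 170 mm; origin at the centre of its underside
- ink_jar: loose closed glass jar with black cap, 56 mm across, 62 mm tall; origin at the centre of its underside
- eraser: loose dark rubber eraser 48 x 24 x 14 mm lying flat; origin at the centre of its underside
- water_cup: loose blue ceramic cup, 76 mm across, 85 mm tall; origin at the centre of its underside

How it is judged:
On the way:
1. the fingers, pressing on the chest's lids, make one lid rock by at least 0.12 rad (7 degrees) (contact force between the fingers and chest above 0.3 N and (value of joint any of lid_1, lid_2, lid_3, lid_4 above 0.12 rad or value of joint any of lid_1, lid_2, lid_3, lid_4 below -0.12 rad)).
At the end, for the whole second after the job is handed in: One lid stands open at rest by at least 0.9 rad (52 degrees of its 60) either way, and the pot, jar, eraser and cup are within 20 mm of where they began ((value of joint any of lid_1, lid_2, lid_3, lid_4 above 0.9 rad or value of joint any of lid_1, lid_2, lid_3, lid_4 below -0.9 rad) and velocity of joint lid_1 between -0.05 and 0.05 rad/s and velocity of joint lid_2 between -0.05 and 0.05 rad/s and velocity of joint lid_3 between -0.05 and 0.05 rad/s and velocity of joint lid_4 between -0.05 and 0.05 rad/s and distance of each of pencil_pot, ink_jar, eraser, water_cup from where it was at the start of the episode below 0.02 m); the robot touches nothing.
It fails at once if the chest or a lid is pressed with more than 60 N (contact force between the fingers and chest above 60 N).
It fails at once if the pot, jar, eraser or cup is shifted or lifted more than 20 mm (distance of any of pencil_pot, ink_jar, eraser, water_cup from where it was at the start of the episode above 0.02 m).
It also fails if it takes over 48 s, if anything falls off the work surface, if the arm or the gripper's body presses on something with over 40 N, if the wrist force passes 120 N, or if a joint passes its speed limit or range.

## Robot

A 7-joint arm with a two-finger parallel gripper is mounted at the origin on the work surface. World frame = base frame: x ahead of the robot, y to its left, z up, the work surface at z = 0. Lengths are in m, angles in rad, forces in N, time in s.
With the tool pointing down it reaches from about 0.4 to 0.85 m from the base axis. Payload 10.4 kg.
Tool frame: the origin (TCP) lies midway between the tips of the shut fingers; the grasp point (between the pads) lies 19 mm behind it (r.grasp_offset is the distance from the TCP to the grasp point, in m); x points along the fingers, y is the direction in which the jaws open and shut, and the axes are right-handed (so a half turn about x gives the same grasp; the last joint's range is limited). The gripper opens to 87 mm and grips with 3 to 60 N. Pads are 19 mm wide; open, the fingers measure 117 mm over their backs; the gripper's body (75 mm by 190 mm) begins 51 mm behind the grasp point.
Start: joints at [1.215, 0.332, -0.065, 1.46, 0.022, 1.35, -0.088], TCP at [0.204, -0.591, 0.223] pointing down, gripper open.
Joint ranges: [-2.6, 2.6], [-0.5, 2.12], [-1.47, 1.34], [0.16, 2.42], [-1.27, 4.41], [0.06, 2.06], [-2.6, 2.6]. Speed limits (rad/s): [2.22, 2.22, 2.79, 2.79, 3.14, 3.14, 3.14].

## Interface

Orientations are given as a unit quaternion [x, y, z, w].
In Python, from bench import r, vision, close_job gives the robot as it stands. The module is installed in compiled form; this text tells all that it offers.
- The arm moves only by the shell command python3 -m pendant 'ROWS' [OPENING] [FORCE]. ROWS is text: rows parted by semicolons, each of 6 numbers parted by spaces: the shift along the tool's x, y, z in units of 0.25 m (1.0 is 0.25 m), then the turn, a rotation vector about the tool's x, y, z in units of 1.5 rad (1.0 is 1.5 rad). A call has 1 to 8 rows; each row is the pose to reach, as a shift and turn from the pose commanded when the call began, along the tool's axes at that moment; what a row does not reach only later rows make up. A row lasts 1/10 s, in which the tool goes at most 50 mm and 8.59 degrees, less where a joint would pass 70% of its speed; a pose out of reach is approached as far as the arm can. A call with a number of a shift or a turn outside -1 to 1 is refused whole. A call with a gripper value outside its range is refused whole. OPENING is the gripper command: -1 is shut, 1 is fully open, values between are in proportion, set as the call begins (- or left out, the last holds). The fingers move at their own pace and stop on an object; FORCE is the grip in N (left out, the last holds). Time passes only in rows, so rows that repeat a pose let the fingers close. It gives the time, the measured TCP pose, the force and the opening at its end, in the units of the state.
- r.read_state(): the state, without advancing time (a new reading comes with each control period).
- vision.camera(name): name is "scene" or "top" or "wrist"; returns (picture, depth): 480x640x3 uint8, blue, green, red; 480x640 float32, m along the optical axis (not along the pixel's ray), 0 where there is no reading.
- vision.get_calibration(name): a dict with "camera_matrix" (3x3 intrinsics, pixels), "rvec" (rotation vector, rad) and "tvec" (3), from world to camera coordinates, as OpenCV has them. Camera axes: x right, y down, z forward; pixel columns grow to the right and rows downward; lengths in m; the calibration is good to about 2 mm. A picture is of the moment at which its call begins: read the wrist's pose just before it. get_calibration takes no time and is no camera call; for the wrist camera it gives the pose at the moment of the call.
- close_job(): hands the job in, once; it reports no verdict.
The state is a dict: "time": time; "joint_positions": joint angles; "joint_vel": joint speeds; "joint_torque": joint torques, N m; "ee_pos": TCP position; "eef_rot": TCP orientation; "ft_force": force on the tool from outside, world axes, zero at the start; "torque": the same for the moment, N m; "width": finger opening in m.
Only numpy, scipy, OpenCV 4.12 (cv2) and the standard library are available. Lean on these libraries where they do the work, as an engineer would, in place of code of your own. Each camera call takes 0.05 s, during which the arm holds its last target. There are 200 camera calls.

## Working session

There is one attempt and no reset: what is moved stays moved. The work goes in short steps, Python scripts to look and compute and a shell command to move; the robot and the scene stay as the last step left them, time stands still between calls to the robot, and variables do not carry over. Pictures are saved under pics/ and viewed, about 8 in all and at most 12, crops included, and the job is handed in when it is done.

```bash
mkdir -p pics
python3 - <<'E'
from bench import r, vision
import cv2,numpy as np
s=r.read_state(); print({k:np.round(v,3) for k,v in s.items()})
for n in("top","scene"):
    p,d=vision.camera(n); cv2.imwrite(f"pics/{n}0.png",p); np.save(f"pics/{n}0.npy",d)
    c=vision.get_calibration(n); print(n,c)
E
```

```text
{'time': np.float64(0.0), 'joint_positions': array([ 1.215,  0.333, -0.065,  1.461,  0.022,  1.35 , -0.089]), 'joint_vel': array([-0.   , -0.002, -0.001,  0.   , -0.001, -0.   , -0.001]), 'joint_torque': array([-1.0000e-03, -6.2325e+01,  2.4000e-02, -3.8989e+01, -6.2000e-02,
        4.0000e-02,  0.0000e+00]), 'ee_pos': array([ 0.204, -0.59 ,  0.222]), 'eef_rot': array([-0.697, -0.118,  0.697, -0.117]), 'ft_force': array([ 0.367,  0.192, -0.314]), 'torque': array([-0.009,  0.009, -0.024]), 'width': np.float64(0.087)}
top {'camera_matrix': array([[623.12879899,   0.        , 314.32605296],
       [  0.        , 623.12879899, 232.44632255],
       [  0.        ,   0.        ,   1.        ]]), 'rvec': array([ 2.09875047, -2.14369734,  0.14806826]), 'tvec': array([0.05364239, 0.56586154, 1.20920344])}
scene {'camera_matrix': array([[535.55871314,   0.        , 315.26713428],
       [  0.        , 535.55871314, 235.75460983],
       [  0.        ,   0.        ,   1.        ]]), 'rvec': array([ 0.98988614,  2.29394242, -1.21651269]), 'tvec': array([ 0.34002626, -0.1792488 ,  1.58154171])}
```

View pics/top0.png

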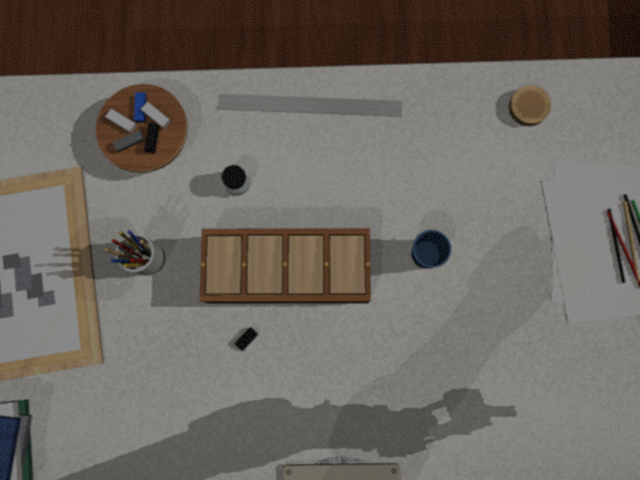

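View pics/scene0.png

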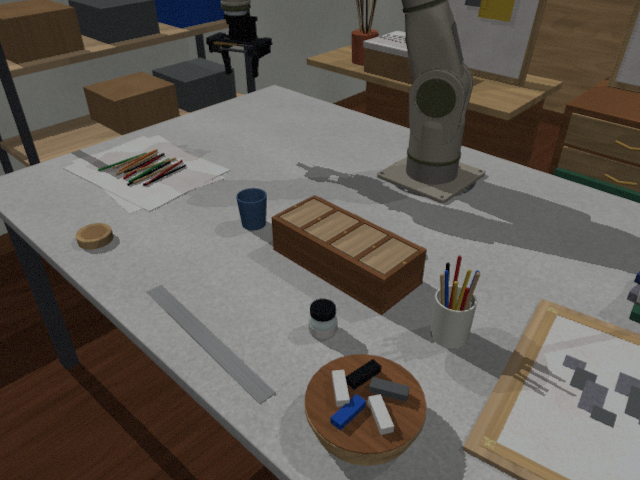

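Top view: chest rim corners at roughly (202,229), (370,229), (370,302), (202,302). The pins lie on row 264, at columns 203, 245, 286, 327 and 369. The cup is at (431,248), the pot at (138,252), the jar at (234,178) and the eraser at (246,339). The scene view agrees with this layout.

```bash
cat > h.py <<'E'
import numpy as np,cv2
from bench import r,vision
from scipy.spatial.transform import Rotation as R
def at_z(c,uv,z):
    K=c["camera_matrix"];M=cv2.Rodrigues(c["rvec"])[0];t=np.ravel(c["tvec"])
    o=-M.T@t; d=M.T@np.linalg.inv(K)@np.array([uv[0],uv[1],1.]); return o+d*(z-o[2])/d[2]
def by_depth(c,uv,D):
    K=c["camera_matrix"];M=cv2.Rodrigues(c["rvec"])[0];t=np.ravel(c["tvec"])
    return M.T@(np.linalg.inv(K)@np.array([uv[0],uv[1],1.])*D[int(uv[1]),int(uv[0])]-t)
def go(target,rot=None):
    "shift in tool units to world target from measured pose, turn to rot"
    s=r.read_state();T=R.from_quat(s["eef_rot"])
    sh=T.inv().apply(np.array(target)-s["ee_pos"])/.25
    tu=(T.inv()*rot).as_rotvec()/1.5 if rot is not None else np.zeros(3)
    return np.round(sh,3),np.round(tu,3)
E
python3 - <<'E'
from h import *
c=vision.get_calibration("top");D=np.load("pics/top0.npy");p=cv2.imread("pics/top0.png")
for n,uv in dict(c1=(202,229),c2=(370,229),c3=(370,302),c4=(202,302),p1=(203,264),p2=(245,264),p3=(286,264),p4=(327,264),p5=(368,264)).items(): print(n,at_z(c,uv,.092).round(4),by_depth(c,uv,D).round(3))
for uv in [(224,264),(265,264),(306,264),(347,264)]: print(by_depth(c,uv,D).round(4))
# all top-face points by depth
v,u=np.mgrid[215:315,190:385];K=c["camera_matrix"];M=cv2.Rodrigues(c["rvec"])[0];t=np.ravel(c["tvec"])
P=(np.stack([u,v,np.ones_like(u)],-1).reshape(-1,3)@np.linalg.inv(K).T*D[215:315,190:385].reshape(-1,1)-t)@M
m=abs(P[:,2]-.092)<.012; print("minrect",cv2.minAreaRect(P[m,:2].astype(np.float32)),np.median(P[m,2]))
for n,uv,z in [("pot",(138,245),.095),("cup",(431,248),.085),("jar",(234,177),.062),("eraser",(246,339),.014)]: print(n,at_z(c,uv,z).round(3))
s=r.read_state();print(R.from_quat(s["eef_rot"]).as_matrix().round(3))
E
```

```text
c1 [0.5715 0.2604 0.092 ] [0.572 0.261 0.09 ]
c2 [ 0.5637 -0.0678  0.092 ] [ 0.579 -0.074  0.001]
c3 [ 0.4226 -0.0631  0.092 ] [ 0.428 -0.069 -0.   ]
c4 [0.4291 0.2588 0.092 ] [ 0.435  0.279 -0.004]
p1 [0.5025 0.2577 0.092 ] [0.503 0.259 0.087]
p2 [0.5007 0.1759 0.092 ] [0.501 0.176 0.09 ]
p3 [0.4989 0.0964 0.092 ] [0.499 0.096 0.091]
p4 [0.4972 0.0172 0.092 ] [0.497 0.017 0.094]
p5 [ 0.4954 -0.0617  0.092 ] [ 0.496 -0.062  0.088]
[0.5017 0.217  0.0908]
[0.5002 0.1374 0.0886]
[0.4984 0.0578 0.0889]
[ 0.4965 -0.0214  0.0908]
minrect ((0.49957525730133057, 0.09882427752017975), (0.33054834604263306, 0.1429605334997177), 88.93816375732422) 0.08999614632927991
pot [0.542 0.385 0.095]
cup [ 0.525 -0.185  0.085]
jar [0.683 0.203 0.062]
eraser [0.357 0.185 0.014]
[[-0.     0.327 -0.945]
 [ 0.001 -0.945 -0.327]
 [-1.    -0.001  0.   ]]
```

```bash
python3 -m pendant '0 -0.86 -1 0.236 0 0;0 -0.86 -1 0.236 0 0;0 -0.86 -1 0.236 0 0;0 -0.86 -1 0.236 0 0;0 -0.86 -1 0.236 0 0;0 -0.86 -1 0.236 0 0;0 -0.86 -1 0.236 0 0;0 -0.86 -1 0.236 0 0' -1 20
python3 - <<'E'
from h import *
ch=R.from_euler('z',-.021)*R.from_matrix(np.array([[0,0,-1],[0,-1,0],[-1,0,0]],float))
print(ch.as_quat(),go([.537,-.022,.16],ch))
E
```

```text
time: 0.9
ee_pos: [0.3727, -0.3016, 0.2226]
eef_rot: [0.707, -0.005, -0.707, -0.005]
ft_force: [-0.9, -0.6, -0.5]
width: 0.0308
[ 0.7070678  -0.00742448 -0.7070678  -0.00742448] (array([ 0.252, -1.127, -0.641]), array([ 0.005, -0.   ,  0.   ]))
```

```bash
python3 -m pendant '0 -0.2 -0.1 0 0 0;0 -0.4 -0.25 0 0 0;0 -0.6 -0.4 0 0 0;0 -0.8 -0.5 0 0 0;0.1 -1 -0.6 0 0 0;0.25 -1 -0.64 0 0 0;0.25 -1 -0.64 0 0 0'
python3 - <<'E'
from h import *
ch=R.from_euler('z',-.021)*R.from_matrix(np.array([[0,0,-1],[0,-1,0],[-1,0,0]],float))
print(go([.537,-.022,.104],ch))
E
```

```text
time: 1.6
ee_pos: [0.5357, -0.0562, 0.1572]
eef_rot: [-0.706, 0.006, 0.708, 0.007]
ft_force: [-0.7, -0.9, -0.4]
width: 0.0002
(array([ 0.213, -0.137, -0.004]), array([0.002, 0.002, 0.001]))
```

```bash
python3 -m pendant '0 -0.137 -0.004 0 0 0;0.1 -0.137 -0.004 0 0 0;0.2 -0.137 -0.004 0 0 0;0.21 -0.137 -0.004 0 0 0;0.21 -0.137 -0.004 0 0 0'
python3 -m pendant '0.012 0 0 0 0 0;0.024 0 0 0 0 0;0.036 0 0 0 0 0;0.048 0 0 0 0 0;0.048 0 0 0 0 0;0.048 0 0 0 0 0'
```

```text
time: 2.1
ee_pos: [0.5369, -0.0258, 0.1073]
eef_rot: [-0.707, 0.008, 0.708, 0.008]
ft_force: [-0.1, 0.1, 1.1]
width: -0.0001
time: 2.7
ee_pos: [0.5372, -0.0251, 0.0956]
eef_rot: [-0.707, 0.008, 0.707, 0.007]
ft_force: [-0.9, 0.7, -0.5]
width: 0.0004
```

```bash
for i in 1; do python3 -m pendant '0.008 0 0 0 0 0;0.012 0 0 0 0 0;0.012 0 0 0 0 0'; python3 -m pendant '0.008 0 0 0 0 0;0.012 0 0 0 0 0;0.012 0 0 0 0 0';  done; python3 -m pendant '0.004 0 0 0 0 0;0.008 0 0 0 0 0;0.008 0 0 0 0 0'
```

```text
time: 3.0
ee_pos: [0.5372, -0.0251, 0.0925]
eef_rot: [-0.707, 0.008, 0.707, 0.007]
ft_force: [0.1, -0.2, 0.5]
width: 0.0003
time: 3.3
ee_pos: [0.5375, -0.0251, 0.0896]
eef_rot: [0.707, -0.008, -0.707, -0.007]
ft_force: [1.0, 0.6, 2.4]
width: 0.0006
time: 3.6
ee_pos: [0.5375, -0.0251, 0.0876]
eef_rot: [0.707, -0.008, -0.707, -0.007]
ft_force: [1.5, -0.1, 2.0]
width: -0.0
```

```bash
python3 -m pendant '0.004 0 0 0 0 0;0.008 0 0 0 0 0;0.008 0 0 0 0 0';python3 -m pendant '0.004 0 0 0 0 0;0.004 0 0 0 0 0'
```

```text
time: 3.9
ee_pos: [0.5373, -0.0251, 0.0854]
eef_rot: [0.707, -0.008, -0.707, -0.007]
ft_force: [1.8, -0.3, 1.7]
width: 0.0005
time: 4.1
ee_pos: [0.5372, -0.0251, 0.0844]
eef_rot: [0.707, -0.007, -0.707, -0.007]
ft_force: [2.5, 1.1, 1.8]
width: 0.0008
```

Lid 4 gives 7 mm at a steady 2 N or so, so it is the one that rocks. I'll keep pushing it down, moving slightly toward the pivot.

```bash
python3 -m pendant '0.012 0 0 0 0 0;0.024 0 0.004 0 0 0;0.036 0 0.008 0 0 0;0.048 0 0.016 0 0 0;0.048 0 0.016 0 0 0';python3 -m pendant '0.012 0 0.004 0 0 0;0.024 0 0.008 0 0 0;0.036 0 0.012 0 0 0;0.036 0 0.012 0 0 0'
```

```text
time: 4.6
ee_pos: [0.5329, -0.025, 0.072]
eef_rot: [-0.707, 0.008, 0.707, 0.007]
ft_force: [2.1, 0.4, 0.8]
width: -0.0
time: 5.0
ee_pos: [0.5298, -0.0249, 0.063]
eef_rot: [-0.707, 0.007, 0.707, 0.007]
ft_force: [0.5, -0.3, 1.2]
width: 0.0006
```

Run:
```python
from h import *
p,d=vision.camera("scene"); cv2.imwrite("pics/s1.png",cv2.resize(p[150:340,220:470],None,fx=3,fy=3))
p,d=vision.camera("top"); cv2.imwrite("pics/t1.png",p)
```

```text
(no output)
```

View pics/s1.png

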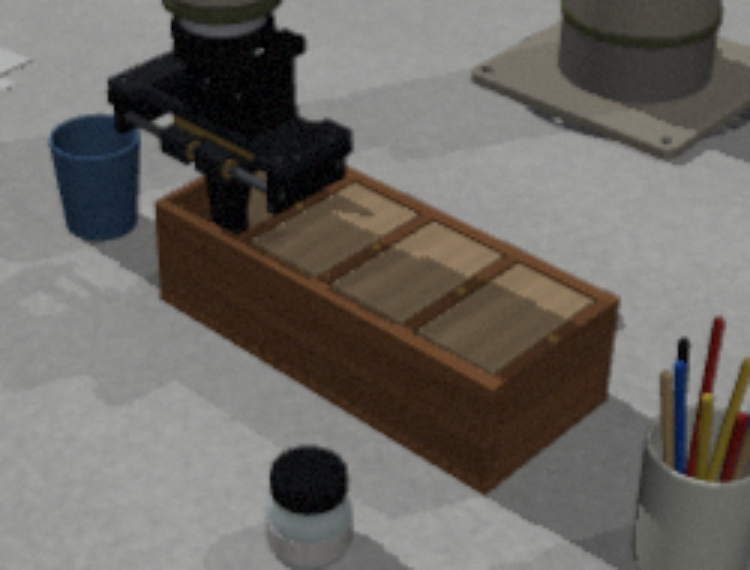

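The crop shows the finger in well 4 at (230,215) with that lid tilted; lids 1–3 are flush, and the cup is clear of the gripper. I'll continue to the stop in small steps.

```bash
python3 -m pendant '0.012 0 0.004 0 0 0;0.02 0 0.008 0 0 0;0.02 0 0.008 0 0 0';python3 -m pendant '0.004 0 0.004 0 0 0;0.008 0 0.008 0 0 0;0.008 0 0.008 0 0 0';python3 -m pendant '0.004 0 0.004 0 0 0;0.008 0 0.008 0 0 0;0.008 0 0.008 0 0 0'
```

```text
time: 5.4
ee_pos: [0.5306, -0.0249, 0.06]
eef_rot: [0.709, -0.008, -0.705, -0.007]
ft_force: [6.3, -0.5, 8.4]
width: 0.0004
time: 5.7
ee_pos: [0.5306, -0.0249, 0.0594]
eef_rot: [0.71, -0.008, -0.704, -0.007]
ft_force: [8.7, -1.2, 13.9]
width: 0.0008
time: 6.0
ee_pos: [0.5306, -0.0248, 0.0589]
eef_rot: [0.712, -0.008, -0.702, -0.007]
ft_force: [12.0, -1.3, 20.1]
width: 0.0006
```

```bash
python3 -m pendant '-0.024 0 -0.024 0 0 0;-0.04 0 -0.04 0 0 0;-0.1 0 -0.04 0 0 0;-0.2 0 -0.04 0 0 0;-0.4 0 -0.04 0 0 0;-0.6 0 -0.04 0 0 0;-0.6 -0 -0.04 0 0 0;-0.6 -0 -0.04 0 0 0'
python3 -m pendant '0 0.2 0 0 0 0;0 0.4 0 0 0 0;0 0.6 0 0 0 0;0 0.8 0 0 0 0;0 1 0 0 0 0;0 1 0 0 0 0'
python3 - <<'E'
from h import *
p,d=vision.camera("scene"); cv2.imwrite("pics/s2.png",cv2.resize(p[150:340,220:470],None,fx=3,fy=3))
p,d=vision.camera("top"); cv2.imwrite("pics/t2.png",cv2.resize(p[150:350,90:470],None,fx=2,fy=2))
c=vision.get_calibration("top")
# heights along lid 4's mid line, by column mean
for x in range(230,302,3):
    P=np.median([by_depth(c,(u,x),d) for u in range(342,353)],0);print(x,P.round(3))
E
```

```text
time: 6.8
ee_pos: [0.5343, -0.025, 0.2059]
eef_rot: [0.708, -0.008, -0.707, -0.007]
ft_force: [0.6, 0.3, -0.2]
width: 0.0005
time: 7.4
ee_pos: [0.5252, -0.283, 0.2021]
eef_rot: [-0.705, 0.012, 0.709, 0.011]
ft_force: [-1.0, -0.1, -0.2]
width: 0.0003
230 [ 0.563 -0.023  0.089]
233 [ 0.557 -0.023  0.09 ]
236 [ 0.556 -0.024  0.059]
239 [ 0.556 -0.025  0.02 ]
242 [ 0.55  -0.024  0.02 ]
245 [ 0.544 -0.024  0.021]
248 [ 0.538 -0.024  0.021]
251 [ 0.531 -0.024  0.021]
254 [ 0.521 -0.023  0.051]
257 [ 0.513 -0.022  0.066]
260 [ 0.506 -0.022  0.078]
263 [ 0.498 -0.021  0.092]
266 [ 0.491 -0.021  0.105]
269 [ 0.484 -0.02   0.118]
272 [ 0.477 -0.02   0.13 ]
275 [ 0.471 -0.02   0.135]
278 [ 0.476 -0.022  0.022]
281 [ 0.47  -0.022  0.021]
284 [ 0.464 -0.022  0.02 ]
287 [ 0.458 -0.022  0.02 ]
290 [ 0.452 -0.022  0.021]
293 [ 0.446 -0.021  0.021]
296 [ 0.435 -0.02   0.092]
299 [ 0.429 -0.02   0.09 ]
```

View pics/s2.png

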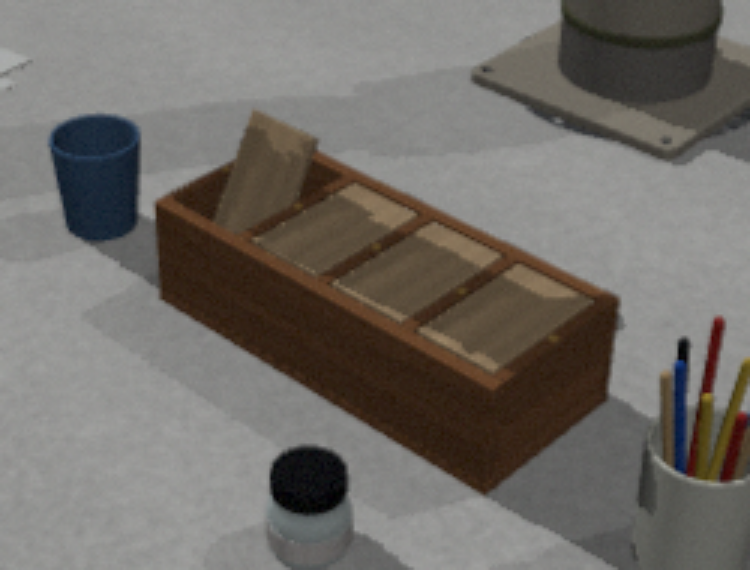

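View pics/t2.png

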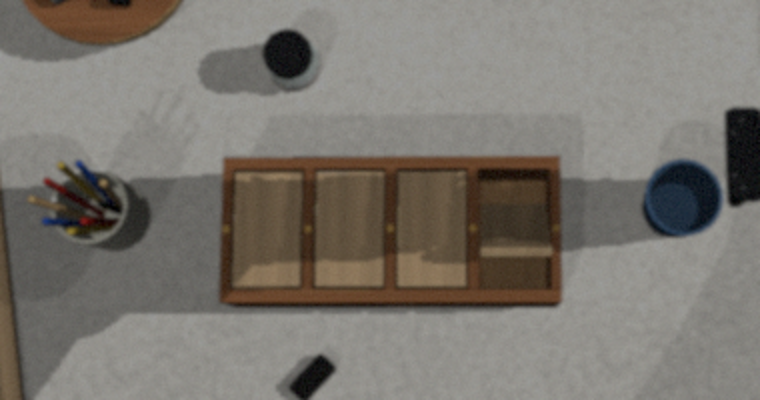

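Both pictures show lid 4 open, its near edge up, over an empty well with the floor at z = 0.02. The depth slope is (0.130−0.051)/(0.521−0.477), about 61°, which is at the stop. The cup at (682,198), jar (289,55), pot (95,207) and eraser (312,377) in the crop are where they were at the start. The gripper is free, so I'm handing in.

```bash
python3 -c "
from bench import r,close_job
print(r.read_state()['joint_vel'].round(3)); print(close_job())"
```

```text
[-0.034 -0.021 -0.044  0.011 -0.009 -0.001 -0.008]
the job is handed in; nothing more can be done
None
```

I pressed the far end of lid 4 (the rightmost) first. It gave way at a steady 2 N or so for more than 7 mm, so I took it as the rocking lid and pushed it down to its stop. I never touched lids 1–3, so I did not check that they are firm, but in the last pictures they sit flush.

- **Lid angle:** the depth image puts lid 4 at about 61°, near end up, over an empty well. That agrees with the 60° stop to within measurement error. It stood in that position after the finger withdrew.
- **Force:** the force on the tool rose to about 23 N at the stop, the highest I read (limit 60 N).
- **Loose items:** judged by eye in the top picture, the pot, jar, eraser and cup are where they started. I did not re-measure their positions.
- **Robot:** the gripper was clear of everything at hand-in, at about 7.5 s of the 48 s allowed. The arm was still settling slightly, with joint speeds below 0.05 rad/s.

None of these checks failed or disagreed.

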